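# Post a spent battery pack through the sprung flap of the take-back box

## Task

Take the spent battery pack out of its rack and push it, standing upright, down through the sprung flap of the battery take-back box until it sits firmly on the pad at the bottom of the chute: feel it come to a stop and then press about 12 N harder than it took to slide it, held for about half a second, but never squash it onto the pad with more than 20 N. Then take the fingers out so that the flap closes behind it, leaving the other things on the bench where they are.

Things in the scene. Friction and masses are not known exactly. Their poses are not given: they have to be found in the camera images.
- pack: Spent battery pack: plain black plastic block with a grey band, 20 (x) x 56 (y) x 80 (z) mm, edges rounded 3 mm, about 0.15 kg, standing upright in the rack; the same either way round. Origin at the centre of its underside, z up through its height.
- pack_top (a point): Centre of the pack's flat top face, 80 mm above its underside.
- rack: Low grey plastic rack, fixed to the bench: 90 x 100 mm foot and a rim 22 mm high, 40 x 76 mm outside with 7 mm walls, in whose 26 x 62 mm pocket the pack stands loosely with its underside 7 mm above the bench. Origin at the centre of its underside; its x and y are the pack's at the start.
- box: Battery take-back box, fixed to the bench: grey painted block 110 (x) x 140 (y) x 145 (z) mm. From the middle of its top a chute 28 mm (box x) by 64 mm (box y) goes straight down. Origin at the centre of its underside, axes along its sides. Shut fingers fit into the chute if their narrow (about 22 mm) side lies along box x.
- mouth (a point): Centre of the chute's opening, level with the box's top, 145 mm above the bench; axes as the box, z up. Deep in the chute lies an unseen stiff rubber pad (about 14 N per mm); its height varies, so that the top of a pack resting on it is 34 to 46 mm below the box's top.
- strip (a point): Point in the chute's axis, 57 mm below its opening, beside a sprung rubber strip on the chute's +x wall that squeezes the pack against the -x wall so that it does not drop. Sliding the pack takes up to about 10 N on the way and a nearly steady 2 to 8 N over the last 15 mm (friction varies).
- flap (a joint): Sprung aluminium flap, 30.5 x 62 x 3 mm, that covers the chute's opening, flush with the box's top, and swings down into the chute: 0 rad shut, about 1.57 hanging straight down, stop at 1.62. Spring: about 1.5 N at the free edge when shut, 4 N when open (up to 10 N on a pack pushing through); it springs shut when nothing holds it.
- flap_hinge (a point): Middle of the flap's hinge, which runs along box y, 17 mm to the +x side of the chute's centre. The open flap's free edge reaches 33 mm below the box's top, so the pack's top must be lower than that for it to shut.
- remote: Bystander: black remote control, 45 x 160 x 20 mm, lying on the bench. Origin at the centre of its underside.
- can: Bystander: upright spray can, 52 mm across, 140 mm tall. Origin at the centre of its underside.
- screwdriver: Bystander: screwdriver 190 mm long lying on the bench.
There are look-alikes about, which are no part of the job. What is shaped like the pack but orange or turquoise is not meant. There is more than one size of the box; the one meant has the size given above.

How it is judged (in metres and radians):
On the way, in this order (a step that is already met when the one before it is completed fails the run):
1. the pack, upright over the chute, has pushed the flap open and stands at least 25 mm deep in it (value of joint flap above 0.8 rad and horizontal distance between pack and mouth below 0.012 m and z of pack in the frame of mouth below -0.025 m), for 0.1 s.
2. the pack's top is at least 32 mm below the box's top and the pack is pressed down on the pad with more than 9 N for 0.2 s (horizontal distance between pack and mouth below 0.012 m and z of pack_top in the frame of mouth below -0.032 m and contact force between pack and pad_c0 above 9 N), for 0.2 s.
At the end, for the whole second after the job is handed in: The pack stands in the chute (its foot within 12 mm of the chute's axis, tilted less than 0.15 rad, at rest), its top at least 32 mm below the box's top, and the flap is shut (below 0.1 rad) (horizontal distance between pack and mouth below 0.012 m and z of pack_top in the frame of mouth below -0.032 m and value of joint flap below 0.1 rad and angle between pack's own z axis and vertical below 0.15 rad and linear speed of pack below 0.02 m/s); the robot touches nothing.
It fails at once if the pack is pressed on the pad with more than 20 N (contact force between pack and pad_c0 above 20 N).
It fails at once if the remote control is shifted by more than 20 mm (distance of remote from where it was at the start of the episode above 0.02 m).
It fails at once if the spray can is shifted by more than 20 mm (distance of can from where it was at the start of the episode above 0.02 m).
It fails at once if the screwdriver is shifted by more than 20 mm (distance of screwdriver from where it was at the start of the episode above 0.02 m).
It also fails if it takes over 64 s, if anything falls off the work surface, if the arm or the gripper's body presses on something with over 40 N, if the wrist force passes 120 N, or if a joint passes its speed limit or range.

## Robot

A 6-joint arm with a two-finger parallel gripper is mounted at the origin on the work surface. World frame = base frame: x ahead of the robot, y to its left, z up, the work surface at z = 0. Lengths are in mm, angles in rad, forces in N, time in s.
With the tool pointing down it reaches from about 350 to 875 mm from the base axis. Payload 4.2 kg.
Tool frame: the origin (TCP) lies at the very end of the fingers, on their centre line; the grasp point (between the pads) lies 19 mm behind it; z points along the fingers, y is the line along which they close (so a half turn about z gives the same grasp; the last joint's range is limited). The gripper opens to 85 mm and grips with 20 to 120 N. Pads are 22 mm wide; open, the fingers measure 114 mm over their backs; the gripper's body (76 mm by 85 mm) begins 54 mm behind the grasp point. The pads swing forward as they close: fully open they stand 13 mm farther back than shut.
Start: joints at [-1.073, 0.385, 0.008, 0, -1.194, -0.259], TCP at [147.853, -607.239, 231.312] pointing down, gripper open.
Joint ranges: [-3.14, 3.14], [-1.21, 2.06], [-1.07, 1.41], [-3.16, 2.05], [-2.99, -0.16], [-3.1, 3.1]. Speed limits (rad/s): [2.79, 2.79, 3.14, 3.14, 3.14, 3.14].

## Interface

Orientations are given as a unit quaternion [x, y, z, w].
In Python, from bench import arm gives the robot as it stands. The module is installed in compiled form; this text tells all that it offers.
- The arm moves only by the tool drive_tool, never from a script. Its argument "targets" is a list of rows, each a list of 5 numbers: the closure, from -1 (fully open) to 1 (shut), then the shift along the tool's x, y, z in mm, then the turn about the tool's z in degrees. In form: [[grip, tx, ty, tz, roll], ...]. A call has 1 to 12 rows; each row is the pose to reach, as a shift and turn from the pose commanded when the call began, along the tool's axes at that moment; what a row does not reach only later rows make up. A row lasts 1/10 s, in which the tool goes at most 50 mm and 8.59 degrees, less where a joint would pass 70% of its speed; a pose out of reach is approached as far as the arm can. A call with a gripper value outside its range is refused whole. The fingers move at their own pace and stop on an object; the grip force is fixed at half the most. Time passes only in rows, so rows that repeat a pose let the fingers close. It gives the time, the measured TCP pose, the force, the opening and the grip force at its end, in the units of the state.
- arm.read_state(): the state, without advancing time (a new reading comes with each control period).
- arm.get_image(name): name is "scene" or "top"; returns the picture (420x560x3 uint8, blue, green, red); there is no depth.
- arm.camera_params(name): a dict with "fov_y" (degrees; the focal length in pixels is half the picture's height over the tangent of half this angle, whatever the lens; pixels are square), "cx", "cy" (the principal point, pixels), "rvec" (rotation vector, rad) and "tvec" (3), from world to camera coordinates, as OpenCV has them. Camera axes: x right, y down, z forward; pixel columns grow to the right and rows downward; lengths in mm; the calibration is good to about 2 mm. A picture is of the moment at which its call begins. camera_params takes no time and is no camera call.
- arm.job_done(): hands the job in; it is judged then, once.
The state is a dict: "clock": time; "joints": joint angles; "joint_vel": joint speeds; "joint_efforts": joint torques, N m; "position": TCP position; "ee_rot": TCP orientation; "contact_force": force on the tool from outside, world axes, zero at the start; "wrist_torque": the same for the moment, N m; "gripper_width": finger opening in mm; "grasp_force": force on a finger pad.
Only numpy, scipy, OpenCV 4.12 (cv2) and the standard library are available. Lean on these libraries where they do the work, as an engineer would, in place of code of your own. Each camera call takes 0.05 s, during which the arm holds its last target. There are 200 camera calls.

## Working session

There is one attempt and no reset: what is moved stays moved. The work goes in short steps, Python scripts to look and compute and a tool call to move; the robot and the scene stay as the last step left them, time stands still between calls to the robot, and variables do not carry over. Pictures are saved under pics/ and viewed, at most 10 in all, crops included, and the job is handed in when it is done.

Besides the shell and the picture viewer there is one more tool, called after "Call:" by a JSON object that holds its "op" and its "data". drive_tool: Moves the arm, as the interface text tells. Its arguments: {"type":"object","properties":{"targets":{"type":"array","items":{"type":"array","items":{"type":"number"}}}},"required":["targets"]}

```bash
mkdir -p pics; cat > h.py <<'E'
import numpy as np,cv2
from bench import arm
def cam(n):
    p=arm.camera_params(n); f=210/np.tan(np.radians(p['fov_y'])/2)
    K=np.array([[f,0,p['cx']],[0,f,p['cy']],[0,0,1.]])
    R=cv2.Rodrigues(np.array(p['rvec'],float))[0]; return K,R,np.array(p['tvec'],float).ravel()
def ray(n,uv,z):
    K,R,t=cam(n); c=-R.T@t
    d=(R.T@np.linalg.inv(K)@np.c_[np.atleast_2d(uv),np.ones(len(np.atleast_2d(uv)))].T).T
    return c+d*((z-c[2])/d[:,2])[:,None]
def proj(n,P):
    K,R,t=cam(n); q=(K@(R@np.atleast_2d(P).T+t[:,None])).T; return q[:,:2]/q[:,2:]
E
python3 - <<'E'
from h import *
for n in("scene","top"):
    cv2.imwrite(f"pics/{n}0.png",arm.get_image(n)); K,R,t=cam(n); print(n,K[0,0],-R.T@t, arm.camera_params(n))
print(arm.read_state())
E
```

```text
scene 466.900841201679 [1309.45410992  177.54090659 1218.7093864 ] {'fov_y': 48.43398106512571, 'cx': 276.9192314293803, 'cy': 205.5879730611731, 'rvec': array([ 1.85298706,  1.92525754, -0.59621271]), 'tvec': array([-116.56542458, -407.23066838, 1747.00288852])}
top 420.65275691457146 [ 434.06309967  156.39736555 1127.33362526] {'fov_y': 53.058952320307974, 'cx': 283.3295596303734, 'cy': 206.64332648376703, 'rvec': array([ 2.16900822, -2.17323611,  0.1025284 ]), 'tvec': array([ 159.47786153,  540.12984468, 1080.08267075])}
{'clock': 0.1, 'joints': array([-1.07340238e+00,  3.85517911e-01,  6.78703665e-03, -4.33818933e-04,
       -1.19399313e+00, -2.58552315e-01]), 'joint_vel': array([ 0.00178727, -0.00111092,  0.00442921,  0.00049944,  0.00214082,
        0.00037931]), 'joint_efforts': array([-7.71407449e-04, -3.93318844e+01,  1.88930833e+01,  4.19794813e+00,
       -2.53565406e-03, -1.35335092e-06]), 'position': array([ 147.73243011, -606.76808889,  230.31765549]), 'ee_rot': array([-1.19057676e-01,  9.92886852e-01,  9.70207100e-04, -1.68307495e-04]), 'contact_force': array([-0.17064482,  0.28215445, -0.38691521]), 'wrist_torque': array([-0.02490162,  0.0151544 , -0.04887209]), 'grasp_force': 0.0, 'gripper_width': 85.19864863050309}
```

View pics/scene0.png

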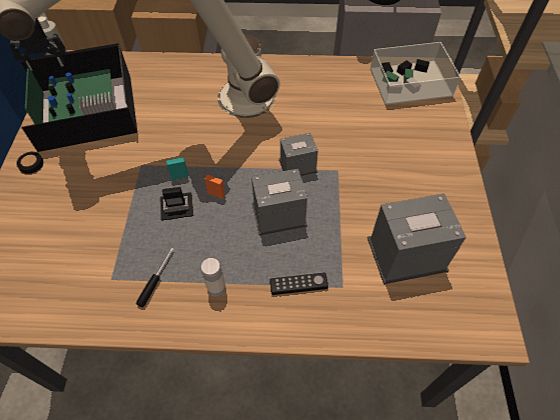

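View pics/top0.png

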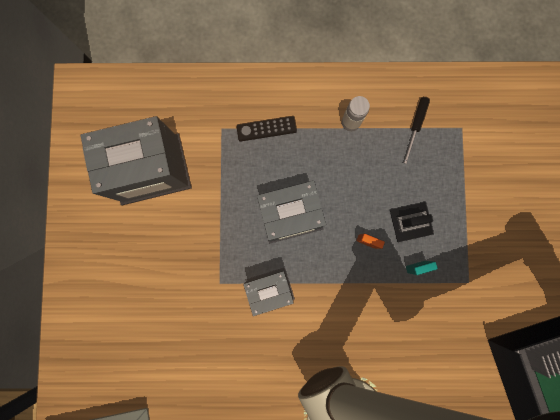

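The scene has three grey boxes, at top-view px (290,210) medium, (268,292) small and (130,158) large. The black pack in the rack is at (412,220). The orange block (371,241) and the turquoise one (426,268) are look-alikes. Next I'll enlarge the candidates.

```bash
python3 - <<'E'
from h import *
im=cv2.imread("pics/top0.png")
a=cv2.resize(im[165:255,245:345],None,fx=4,fy=4,interpolation=cv2.INTER_CUBIC)
b=cv2.resize(im[192:252,380:445],None,fx=6,fy=6,interpolation=cv2.INTER_CUBIC)
c=np.zeros((600,800,3),np.uint8); c[:360,:400]=a; c[:360,400:790]=b
s=cv2.imread("pics/scene0.png")
c[360:600,:400]=cv2.resize(s[165:225,250:350],None,fx=4,fy=4); c[360:600,400:640]=cv2.resize(s[180:220,157:197],None,fx=6,fy=6)
cv2.imwrite("pics/crop.png",c)
E
```

```text
(no output)
```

View pics/crop.png

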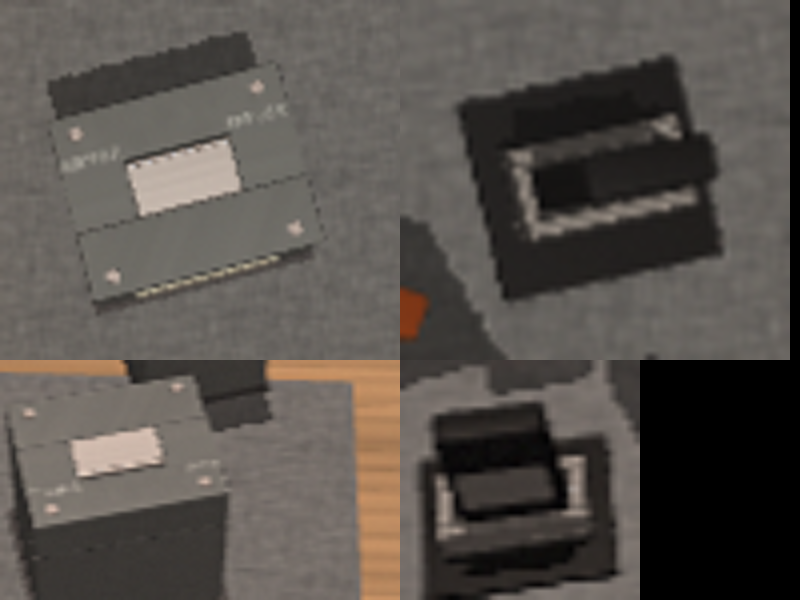

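Crop: top-left is the medium box, with its pale flap at crop (185,177). Top-right is the rack with its light rim edges and the black pack leaning outward by perspective. The medium box is the candidate, so I'll check its size and measure.

```bash
python3 - <<'E'
from h import *
np.set_printoptions(precision=1,suppress=True)
def show(name,P):
    print(name,P.mean(0)[:2],"sides",[round(float(np.linalg.norm(P[i]-P[(i+1)%4])),1) for i in range(4)],"ang",np.degrees(np.arctan2(P[1]-P[0],1))[1] if 0 else [round(float(np.degrees(np.arctan2(*(P[(i+1)%4]-P[i])[[1,0]]))),1) for i in range(4)])
o=np.array([245,165])
top=np.array([[50,122],[278,62],[322,242],[95,302]])/4+o
show("boxtop top",ray("top",top,145))
sc=np.array([[5,412],[195,375],[228,492],[40,530]])-[0,360]
show("boxtop scene",ray("scene",sc/4+[250,165],145))
for n,(x0,y0,x1,y1) in {"top":(265,185,315,230),"scene":(258,175,300,205)}.items():
    im=cv2.imread(f"pics/{n}0.png"); g=cv2.cvtColor(im,cv2.COLOR_BGR2GRAY)
    k=cv2.resize(g[y0:y1,x0:x1],None,fx=8,fy=8,interpolation=cv2.INTER_CUBIC)
    m=((k>150)*255).astype(np.uint8)
    c=max(cv2.findContours(m,0,2)[0],key=cv2.contourArea)
    uv=(c[:,0,:]+.5)/8-.5+[x0,y0]; P=ray(n,uv,145)[:,:2].astype(np.float32)
    r=cv2.minAreaRect(P); print(n,"flap",r)
# other boxes tops (rough) : size check
show("small",ray("top",[[244,281],[284,270],[292,303],[252,314]],105))
show("large",ray("top",[[82,131],[155,117],[172,185],[97,203]],145))
# rack
q=np.array([380,192]); C=np.array([400,0])
foot=(np.array([[460,103],[675,57],[722,253],[507,298]])-C)/6+q
show("rack foot",ray("top",foot,4))
K=lambda L:(np.array(L)-C)/6+q
print("rim left outer corners",ray("top",K([[503,152],[528,240]]),22))
print("pack top right end",ray("top",K([[705,133],[718,190]]),87), "left end",ray("top",K([[583,155],[597,205]]),87))
# scene: pack top face
st=(np.array([[435,417],[543,405],[550,435],[440,447]])-[400,360])/6+[157,180]
show("pack top scene",ray("scene",st,87))
E
```

```text
boxtop top [520.1 138.9] sides [139.0, 109.1, 137.0, 108.9] ang [-75.3, -166.9, 104.7, 14.2]
boxtop scene [523.1 145.5] sides [142.2, 106.7, 134.9, 106.4] ang [105.9, 13.3, -74.2, -162.8]
top flap ((523.6630859375, 141.2607421875), (31.06787109375, 61.755226135253906), 14.467236518859863)
scene flap ((522.0671997070312, 143.9037628173828), (32.57019805908203, 63.37449645996094), 14.17519760131836)
small [327.7 195.4] sides [99.5, 80.4, 98.8, 80.2] ang [-74.9, -166.4, 105.0, 14.2]
large [644.1 530.3] sides [176.9, 170.6, 180.4, 178.4] ang [-79.0, -164.8, 103.6, 13.9]
rack foot [ 501.8 -184.8] sides [98.8, 89.4, 98.0, 88.8] ang [-78.0, -168.5, 101.6, 12.1]
rim left outer corners [[ 512.  -141.1   22. ]
 [ 473.4 -151.    22. ]]
pack top right end [[ 515.1 -207.3   87. ]
 [ 491.5 -211.8   87. ]] left end [[ 506.1 -156.6   87. ]
 [ 485.4 -161.7   87. ]]
pack top scene [ 504.1 -175.8] sides [53.7, 19.4, 54.3, 19.1] ang [100.0, 19.2, -80.2, -162.5]
```

The medium box measures about 138x108 mm at z=145, so it fits 140x110. The small one is about 99x80 and the large one about 178x175. The screws versus flap offset puts the hinge on the world +x side. Now a contrast-stretched crop to refine the pack.

```bash
python3 - <<'E'
from h import *
a=cv2.imread("pics/top0.png")[195:245,385:440]; b=cv2.imread("pics/scene0.png")[180:220,155:199]
f=lambda i,w:cv2.resize(np.clip(i.astype(float)*3,0,255).astype(np.uint8),(400,int(400*i.shape[0]/i.shape[1])),interpolation=cv2.INTER_CUBIC)
A,B=f(a,0),f(b,0); c=np.zeros((max(len(A),len(B)),800,3),np.uint8); c[:len(A),:400]=A; c[:len(B),400:]=B
cv2.imwrite("pics/crop2.png",c); print(A.shape,B.shape)
# screws on the box -> centre
np.set_printoptions(precision=1,suppress=True)
t=np.array([[76,133],[257,86],[295,228],[113,276]])/4+[245,165]
s=(np.array([[28,412],[177,386],[204,481],[52,508]])-[0,360])/4+[250,165]
for n,u in(("top",t),("scene",s)):
    P=ray(n,u,146); print(n,P.mean(0))
E
```

```text
(363, 400, 3) (363, 400, 3)
top [520.7 139.5 146. ]
scene [519.5 144.1 146. ]
```

View pics/crop2.png

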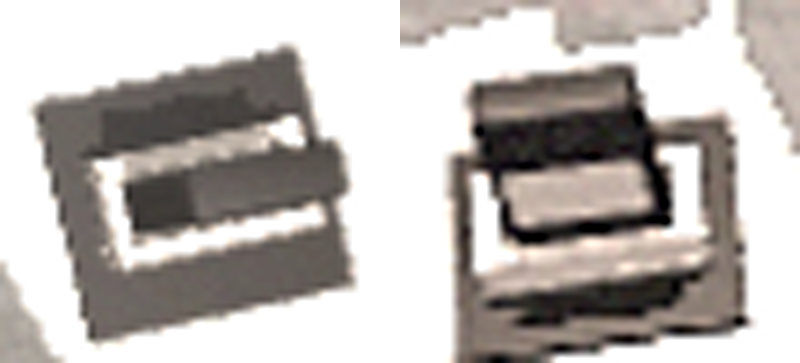

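Crop 2: pack top face spans about (190,172)-(348,192) in the left crop, and about (470,85)-(638,105) in the right one.

```bash
python3 - <<'E'
from h import *
np.set_printoptions(precision=1,suppress=True)
t=np.array([[188,174],[337,140],[349,190],[200,221]])*55/400+[385,195]-.4
s=(np.array([[470,86],[631,65],[639,104],[480,124]])-[400,0])*44/400+[155,180]-.4
for n,u in(("top",t),("scene",s)):
    P=ray(n,u,87)[:,:2]; print(n,P.mean(0),P.tolist(),cv2.minAreaRect(P.astype(np.float32)))
# rack rim outer, scene & foot
f=(np.array([[35,105],[297,45],[352,285],[92,340]]))*55/400+[385,195]-.4
print("foot top",ray("top",f,3).mean(0))
r=(np.array([[93,163],[125,268]]))*55/400+[385,195]-.4
P=ray("top",r,22)[:,:2]; d=(P[0]-P[1])/np.linalg.norm(P[0]-P[1]); print("rim",P,np.degrees(np.arctan2(d[1],d[0])),"centre",P.mean(0)+38*np.array([d[1],-d[0]]))
st=arm.read_state(); print(st['position'],st['joints'])
E
```

```text
top [ 501.8 -183.8] [[504.3604682658483, -156.43040965395713], [515.8695061552505, -207.54223100176543], [498.7967767727118, -211.01590037868507], [488.3427548411569, -160.0133178933004]] ((501.65167236328125, -183.87945556640625), (17.41926383972168, 52.39152145385742), 12.608616828918457)
scene [ 500.6 -178.5] [[498.09671554405895, -207.19241047957385], [487.6462906224957, -155.29451304601193], [503.40733744428167, -150.16206136823953], [513.3180868305943, -201.16020160030845]] ((500.75201416015625, -178.67724609375), (16.464067459106445, 54.859806060791016), 11.385101318359375)
foot top [ 502.9 -183.7    3. ]
rim [[ 512.8 -141.7]
 [ 474.8 -152.2]] 15.42128133973036 centre [ 503.9 -183.6]
[ 147.7 -606.8  230.3] [-1.1  0.4  0.  -0.  -1.2 -0.3]
```

```bash
cat >> h.py <<'E'
from scipy.spatial.transform import Rotation as Ro
def togo(x,y,z,ang):
    s=arm.read_state(); R=Ro.from_quat(s['ee_rot']).as_matrix()
    a=np.degrees(np.arctan2(R[1,0],R[0,0])); r=(a-ang+90)%180-90
    print("tool shift",np.round(R.T@(np.array([x,y,z])-s['position']),1),"roll",round(r,2),"| pos",np.round(s['position'],1),"xang",round(a,1),"F",np.round(s['contact_force'],1),"w",round(s['gripper_width'],1),"g",round(s['grasp_force'],1),"t",round(s['clock'],2))
E
python3 -c "
from h import *
togo(501.2,-181.5,200,12)"
```

```text
tool shift [-444.   329.6   30.9] roll 1.68 | pos [ 147.7 -606.8  230.3] xang -166.3 F [-0.2  0.3 -0.4] w 85.2 g 0.0 t 0.1
```

Call:
{"op": "drive_tool", "data": {"targets": [[-1,-40,30,0,0],[-1,-80,60,0,0],[-1,-120,90,0,0],[-1,-160,120,0,0],[-1,-200,150,0,0],[-1,-240,180,0,0],[-1,-280,210,0,0],[-1,-320,240,0,0],[-1,-360,270,0,1],[-1,-400,300,10,1.7],[-1,-444,329.6,30,1.7],[-1,-444,329.6,30,1.7]]}}

```text
clock: 1.3
position: [502.7, -178.5, 198.8]
ee_rot: [-0.107, 0.994, 0.001, -0.002]
contact_force: [-0.8, -0.4, -0.6]
gripper_width: 85.3
grasp_force: 0.0
```

Call:
{"op": "drive_tool", "data": {"targets": [[-1,0,0,0,0],[-1,0,0,0,0],[-1,0,0,0,0]]}}

```text
clock: 1.6
position: [500.7, -183.0, 201.8]
ee_rot: [-0.104, 0.995, -0.0, 0.0]
contact_force: [-1.3, 0.2, 0.0]
gripper_width: 85.7
grasp_force: 0.0
```

```bash
python3 -c "
from h import *
togo(501.2,-181.5,62,12)"
```

```text
tool shift [ -0.7   1.4 139.8] roll -0.11 | pos [ 500.7 -183.   201.8] xang -168.1 F [-1.3  0.2  0. ] w 85.7 g 0.0 t 1.6
```

Call:
{"op": "drive_tool", "data": {"targets": [[-1,0,1,35,0],[-1,0,1,70,0],[-1,0,1,100,0],[-1,0,1,120,0],[-1,0,1,132,0],[-1,0,1,139,0],[-1,0,1,139,0],[-1,0,1,139,0],[-1,0,1,139,0]]}}

```text
clock: 2.5
position: [501.9, -181.1, 63.5]
ee_rot: [-0.104, 0.995, -0.0, 0.001]
contact_force: [-0.3, 0.2, -0.2]
gripper_width: 85.3
grasp_force: 0.0
```

```bash
python3 -c "
from h import *
togo(501.2,-181.5,62,12)
a=arm.get_image('top')[170:270,360:470]; b=arm.get_image('scene')[150:225,130:212]
c=np.zeros((400,800,3),np.uint8)
f=lambda i:cv2.resize(cv2.convertScaleAbs(i,alpha=2),(400,int(400*i.shape[0]/i.shape[1])),interpolation=2)
A,B=f(a),f(b);c[:len(A),:400]=A[:400];c[:len(B),400:]=B[:400];cv2.imwrite('pics/g1.png',c)"
```

```text
tool shift [ 0.7 -0.2  1.5] roll -0.01 | pos [ 501.9 -181.1   63.5] xang -168.0 F [-0.3  0.2 -0.2] w 85.3 g 0.0 t 2.5
```

View pics/g1.png

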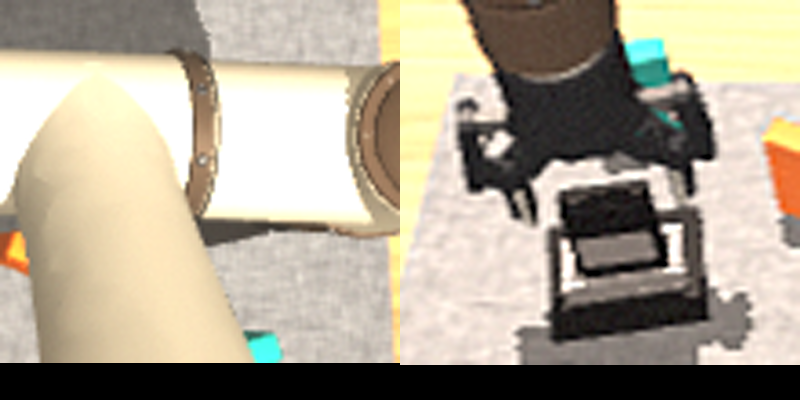

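The right crop shows the fingers straddling the pack, with tips at (525,210) and (690,190), and the orange and turquoise blocks untouched. Closing.

Call:
{"op": "drive_tool", "data": {"targets": [[1,0,0,0,0],[1,0,0,0,0],[1,0,0,0,0],[1,0,0,0,0],[1,0,0,0,0],[1,0,0,0,0],[1,0,0,0,0],[1,0,0,0,0],[1,0,0,0,0],[1,0,0,0,0]]}}

```text
clock: 3.6
position: [501.6, -181.1, 63.0]
ee_rot: [-0.105, 0.995, -0.0, 0.001]
contact_force: [-1.5, -0.7, 5.8]
gripper_width: 54.9
grasp_force: 63.4
```

Call:
{"op": "drive_tool", "data": {"targets": [[1,0,0,-10,0],[1,0,0,-25,0],[1,0,0,-50,0],[1,0,0,-85,0],[1,0,0,-120,0],[1,0,0,-155,0],[1,0,0,-180,0],[1,0,0,-180,0],[1,0,0,-180,0],[1,0,0,-180,0]]}}

```text
clock: 4.6
position: [499.8, -180.6, 240.4]
ee_rot: [-0.104, 0.995, 0.001, -0.002]
contact_force: [-0.3, -0.0, -1.3]
gripper_width: 54.8
grasp_force: 63.8
```

```bash
python3 -c "
from h import *
togo(521.5,142,243,14.3)
I=arm.get_image('scene'); cv2.imwrite('pics/s2.png',I)
a=I[60:210,110:260]
cv2.imwrite('pics/g2.png',cv2.resize(cv2.convertScaleAbs(a,alpha=2),(600,600),interpolation=2))"
```

```text
tool shift [-88.  311.1  -2.4] roll -2.34 | pos [ 499.8 -180.6  240.4] xang -168.0 F [-0.3 -0.  -1.3] w 54.8 g 63.8 t 4.6
```

View pics/g2.png

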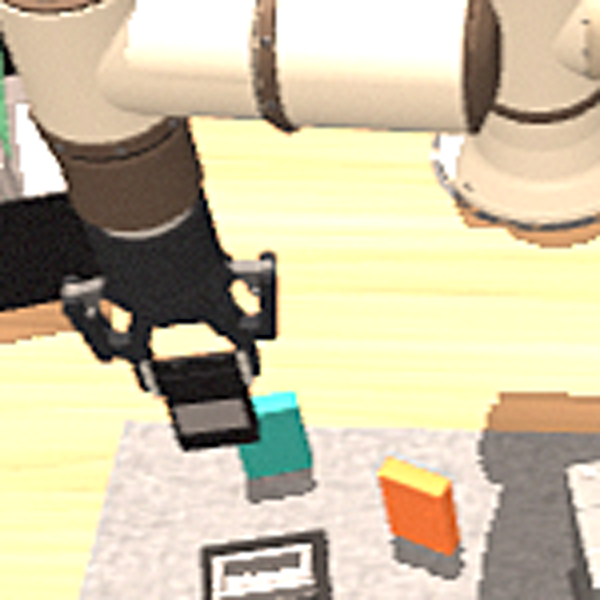

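Call:
{"op": "drive_tool", "data": {"targets": [[1,-10,35,0,-1],[1,-20,70,0,-2],[1,-31,110,0,-2.3],[1,-42,150,0,-2.3],[1,-54,190,0,-2.3],[1,-65,230,0,-2.3],[1,-76,270,0,-2.3],[1,-84,298,0,-2.3],[1,-88,311,0,-2.3],[1,-88,311,0,-2.3],[1,-88,311,0,-2.3],[1,-88,311,0,-2.3]]}}

```text
clock: 5.85
position: [522.3, 140.3, 241.9]
ee_rot: [-0.124, 0.992, -0.0, -0.001]
contact_force: [0.3, -0.5, -1.5]
gripper_width: 55.2
grasp_force: 64.0
```

```bash
python3 -c "
from h import *
togo(521.5,142,243,14.3)
I=arm.get_image('scene'); cv2.imwrite('pics/s3.png',I)
a=I[130:220,220:340]
cv2.imwrite('pics/g3.png',cv2.resize(cv2.convertScaleAbs(a,alpha=2),(800,600),interpolation=2))
s=arm.read_state();R=Ro.from_quat(s['ee_rot']).as_matrix();p=s['position']
xd=-R[:,0];yd=R[:,1]
T=p[2]-63.2+7
for sx,sy in((1,-1),(1,1)):
  q=p+xd*10*sx+yd*28*sy; q[2]=T
  print('pred bottom corner',np.round((proj('scene',q)[0]-[220,130])*6.667,1))
  q[2]=T+80; print(' top',np.round((proj('scene',q)[0]-[220,130])*6.667,1))
"
```

```text
tool shift [ 0.4  1.8 -1.1] roll -0.1 | pos [522.3 140.3 241.9] xang -165.8 F [ 0.3 -0.5 -1.5] w 55.2 g 64.0 t 5.85
pred bottom corner [321.5 355.2]
 top [317.  233.1]
pred bottom corner [453.6 332.4]
 top [456.2 209.7]
```

View pics/g3.png

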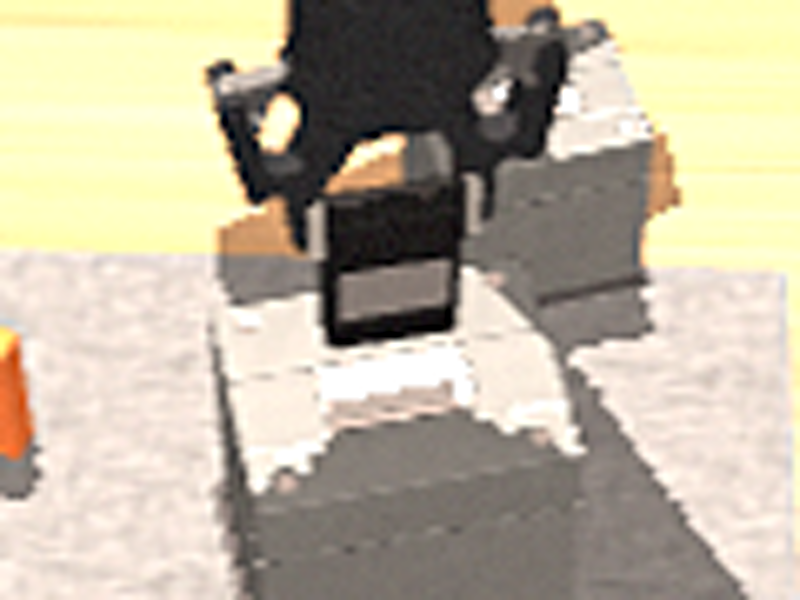

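```bash
python3 -c "
from h import *
s=arm.read_state();R=Ro.from_quat(s['ee_rot']).as_matrix();p=s['position'];xd=-R[:,0];yd=R[:,1]
T=p[2]-63.2+7
for c in([[329,347],[460,330]],[[318,193],[461,183]]):
  uv=np.array(c)/6.667+[220,130]-.4
  for z in (T,T+1.5,T+80):
    P=ray('scene',uv,z); m=P.mean(0)-p; print(round(z,1),'edge mid rel tcp: x',round(m@xd,1),'y',round(m@yd,1),'len',round(np.linalg.norm(P[1]-P[0]),1))
"
```

```text
185.9 edge mid rel tcp: x 6.4 y 2.6 len 55.1
187.4 edge mid rel tcp: x 7.5 y 2.4 len 55.1
265.9 edge mid rel tcp: x 65.6 y -9.8 len 50.9
185.9 edge mid rel tcp: x -73.4 y 17.4 len 61.7
187.4 edge mid rel tcp: x -72.2 y 17.1 len 61.7
265.9 edge mid rel tcp: x -8.0 y 3.8 len 57.0
```

Scene shows the pack hanging upright over the flap (flap about (395,395) in crop). The camera's y bias is about +3 mm, so mouth is at about (521.2,140.5). Lowering with force checks.

Call:
{"op": "drive_tool", "data": {"targets": [[1,1,0,10,0],[1,1,0,20,0],[1,1,0,30,0],[1,1,0,38,0],[1,1,0,42,0],[1,1,0,45,0],[1,1,0,48,0],[1,1,0,50,0],[1,1,0,50,0]]}}

```text
clock: 6.8
position: [522.2, 141.1, 194.2]
ee_rot: [-0.125, 0.992, -0.0, 0.001]
contact_force: [-3.4, -0.5, 8.4]
gripper_width: 54.6
grasp_force: 65.1
```

```bash
python3 -c "
from h import *
togo(521.2,140.5,151,14.3); print(arm.read_state()['wrist_torque'])"
```

```text
tool shift [ 1.2 -0.3 43.2] roll 0.04 | pos [522.2 141.1 194.2] xang -165.7 F [-3.4 -0.5  8.4] w 54.6 g 65.1 t 6.8
[-0.24971095  1.10591207  0.10920507]
```

Call:
{"op": "drive_tool", "data": {"targets": [[1,0.5,0,3,0],[1,0.5,0,6,0],[1,0.5,0,9,0],[1,0.5,0,12,0],[1,0.5,0,15,0],[1,0.5,0,15,0]]}}

```text
clock: 7.4
position: [520.4, 140.8, 176.3]
ee_rot: [-0.124, 0.992, -0.0, -0.001]
contact_force: [-4.6, -1.6, 0.3]
gripper_width: 55.0
grasp_force: 64.1
```

Call:
{"op": "drive_tool", "data": {"targets": [[1,0,0,3,0],[1,0,0,6,0],[1,0,0,9,0],[1,0,0,12,0],[1,0,0,12,0]]}}

```text
clock: 7.9
position: [520.5, 140.9, 164.3]
ee_rot: [-0.124, 0.992, -0.0, -0.001]
contact_force: [-2.8, -0.8, -1.4]
gripper_width: 54.5
grasp_force: 63.9
```

Call:
{"op": "drive_tool", "data": {"targets": [[1,0,0,3,0],[1,0,0,6,0],[1,0,0,9,0],[1,0,0,12,0],[1,0,0,12,0]]}}

```text
clock: 8.4
position: [520.7, 141.0, 152.7]
ee_rot: [-0.124, 0.992, -0.0, -0.001]
contact_force: [-4.2, -0.9, -2.4]
gripper_width: 54.8
grasp_force: 64.0
```

Call:
{"op": "drive_tool", "data": {"targets": [[1,0,0,2,0],[1,0,0,4,0],[1,0,0,4,0]]}}

```text
clock: 8.7
position: [520.9, 141.1, 149.1]
ee_rot: [-0.124, 0.992, -0.0, -0.0]
contact_force: [-3.9, -0.7, -0.9]
gripper_width: 55.0
grasp_force: 64.1
```

Call:
{"op": "drive_tool", "data": {"targets": [[1,0,0,1.5,0],[1,0,0,3,0],[1,0,0,3,0]]}}

```text
clock: 9.0
position: [520.4, 140.8, 146.3]
ee_rot: [-0.124, 0.992, -0.0, -0.001]
contact_force: [-5.1, -0.9, 2.3]
gripper_width: 54.7
grasp_force: 64.5
```

Call:
{"op": "drive_tool", "data": {"targets": [[1,0,0,1,0],[1,0,0,2,0],[1,0,0,2,0]]}}

```text
clock: 9.3
position: [520.4, 140.8, 144.4]
ee_rot: [-0.124, 0.992, -0.0, -0.001]
contact_force: [-6.1, -1.5, 2.9]
gripper_width: 55.0
grasp_force: 64.5
```

Call:
{"op": "drive_tool", "data": {"targets": [[1,0,0,1,0],[1,0,0,2,0],[1,0,0,2,0]]}}

```text
clock: 9.6
position: [520.4, 140.7, 142.5]
ee_rot: [-0.124, 0.992, -0.0, -0.001]
contact_force: [-5.1, -1.1, 2.8]
gripper_width: 54.6
grasp_force: 64.6
```

Call:
{"op": "drive_tool", "data": {"targets": [[0.2,0,0,0,0],[0,0,0,0,0],[-0.3,0,0,0,0],[-0.6,0,0,0,0],[-1,0,0,0,0],[-1,0,0,0,0]]}}

```text
clock: 10.2
position: [522.4, 141.9, 142.9]
ee_rot: [-0.124, 0.992, 0.001, 0.002]
contact_force: [0.9, 0.5, 0.0]
gripper_width: 85.6
grasp_force: 0.0
```

Call:
{"op": "drive_tool", "data": {"targets": [[-1,0,0,-10,0],[-1,0,0,-30,0],[-1,0,0,-55,0],[0,0,0,-60,0],[1,0,0,-60,0],[1,0,0,-60,0],[1,0,0,-60,0],[1,0,0,-60,0],[1,0,0,-60,0],[1,0,0,-60,0],[1,0,0,-60,0]]}}

```text
clock: 11.3
position: [521.1, 141.1, 202.1]
ee_rot: [-0.124, 0.992, -0.0, -0.0]
contact_force: [-0.1, -0.1, 0.5]
gripper_width: -0.2
grasp_force: 0.0
```

```bash
python3 -c "
from h import *
togo(521.2,140.5,175,14.3)
I=arm.get_image('scene'); cv2.imwrite('pics/s4.png',I)
a=I[130:220,220:340]
cv2.imwrite('pics/g4.png',cv2.resize(cv2.convertScaleAbs(a,alpha=2),(800,600),interpolation=2))"
```

```text
tool shift [ 0.1 -0.6 27.1] roll -0.02 | pos [521.1 141.1 202.1] xang -165.7 F [-0.1 -0.1  0.5] w -0.2 g 0.0 t 11.3
```

View pics/g4.png

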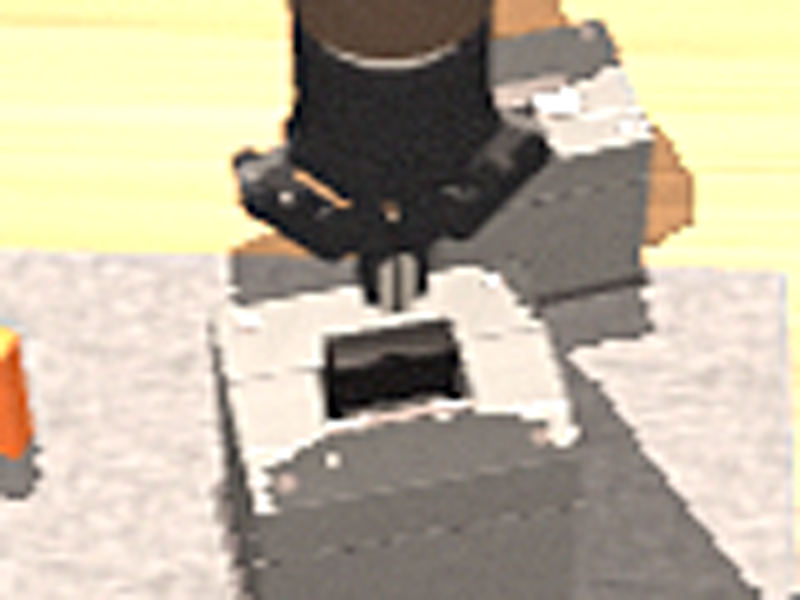

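Scene shows the pack standing upright in the chute, top at crop (395,340), about 20 mm proud. The shut fingers hang above it, tip at (398,305). Pushing down now.

Call:
{"op": "drive_tool", "data": {"targets": [[1,0.5,-0.5,15,0],[1,0.5,-0.5,28,0],[1,0.5,-0.5,33,0],[1,0.5,-0.5,36,0],[1,0.5,-0.5,38,0],[1,0.5,-0.5,40,0],[1,0.5,-0.5,42,0],[1,0.5,-0.5,42,0]]}}

```text
clock: 12.15
position: [521.7, 140.7, 162.2]
ee_rot: [-0.125, 0.992, 0.0, 0.001]
contact_force: [-1.8, -1.4, 5.0]
gripper_width: 0.1
grasp_force: 2.6
```

Call:
{"op": "drive_tool", "data": {"targets": [[1,0,0,2,0],[1,0,0,4,0],[1,0,0,6,0],[1,0,0,8,0],[1,0,0,10,0]]}}

```text
clock: 12.65
position: [521.7, 140.8, 152.3]
ee_rot: [-0.125, 0.992, 0.0, 0.001]
contact_force: [-2.0, -0.4, 5.1]
gripper_width: 0.3
grasp_force: 2.6
```

Call:
{"op": "drive_tool", "data": {"targets": [[1,0,0,2,0],[1,0,0,4,0],[1,0,0,6,0],[1,0,0,8,0],[1,0,0,10,0]]}}

```text
clock: 13.15
position: [520.7, 140.4, 140.6]
ee_rot: [-0.124, 0.992, 0.0, 0.0]
contact_force: [-2.8, -0.9, 4.7]
gripper_width: 0.1
grasp_force: 2.3
```

Call:
{"op": "drive_tool", "data": {"targets": [[1,0,0,2,0],[1,0,0,4,0],[1,0,0,6,0],[1,0,0,8,0],[1,0,0,10,0],[1,0,0,12,0]]}}

```text
clock: 13.75
position: [520.6, 140.4, 128.0]
ee_rot: [-0.124, 0.992, -0.0, -0.0]
contact_force: [-2.8, -0.7, 4.2]
gripper_width: 0.3
grasp_force: 2.0
```

Call:
{"op": "drive_tool", "data": {"targets": [[1,0,0,2,0],[1,0,0,4,0],[1,0,0,6,0],[1,0,0,8,0],[1,0,0,10,0]]}}

```text
clock: 14.25
position: [520.6, 140.4, 118.5]
ee_rot: [-0.124, 0.992, -0.0, -0.0]
contact_force: [-3.8, -0.5, 6.5]
gripper_width: 0.2
grasp_force: 3.1
```

Call:
{"op": "drive_tool", "data": {"targets": [[1,0,0,0.7,0],[1,0,0,1.4,0],[1,0,0,2,0]]}}

```text
clock: 14.55
position: [520.7, 140.4, 116.5]
ee_rot: [-0.124, 0.992, -0.0, -0.0]
contact_force: [-5.0, -1.4, 5.3]
gripper_width: -0.1
grasp_force: 2.9
```

Call:
{"op": "drive_tool", "data": {"targets": [[1,0,0,1,0],[1,0,0,2,0],[1,0,0,3,0],[1,0,0,3,0]]}}

```text
clock: 14.95
position: [520.7, 140.5, 113.3]
ee_rot: [-0.124, 0.992, -0.0, -0.0]
contact_force: [-3.8, -0.5, 4.8]
gripper_width: 0.3
grasp_force: 2.4
```

Call:
{"op": "drive_tool", "data": {"targets": [[1,0,0,0.5,0],[1,0,0,1,0]]}}

```text
clock: 15.15
position: [520.7, 140.5, 112.3]
ee_rot: [-0.124, 0.992, -0.0, -0.0]
contact_force: [-4.4, -1.2, 5.8]
gripper_width: 0.1
grasp_force: 2.7
```

Call:
{"op": "drive_tool", "data": {"targets": [[1,0,0,0.5,0],[1,0,0,1,0]]}}

```text
clock: 15.35
position: [520.7, 140.5, 111.4]
ee_rot: [-0.124, 0.992, -0.0, -0.0]
contact_force: [-3.6, -0.9, 5.8]
gripper_width: -0.4
grasp_force: 2.6
```

Call:
{"op": "drive_tool", "data": {"targets": [[1,0,0,0.4,0],[1,0,0,0.8,0]]}}

```text
clock: 15.55
position: [520.7, 140.5, 110.5]
ee_rot: [-0.124, 0.992, -0.0, -0.0]
contact_force: [-3.7, -1.4, 4.9]
gripper_width: -0.2
grasp_force: 2.6
```

Call:
{"op": "drive_tool", "data": {"targets": [[1,0,0,0.4,0],[1,0,0,0.8,0]]}}

```text
clock: 15.75
position: [520.7, 140.5, 109.6]
ee_rot: [-0.124, 0.992, -0.0, -0.0]
contact_force: [-2.9, -0.6, 4.8]
gripper_width: 0.0
grasp_force: 2.5
```

Call:
{"op": "drive_tool", "data": {"targets": [[1,0,0,0.4,0],[1,0,0,0.8,0]]}}

```text
clock: 15.95
position: [520.7, 140.5, 108.8]
ee_rot: [-0.124, 0.992, -0.0, -0.0]
contact_force: [-3.9, -1.0, 4.8]
gripper_width: 0.1
grasp_force: 2.5
```

Call:
{"op": "drive_tool", "data": {"targets": [[1,0,0,0.4,0],[1,0,0,0.8,0]]}}

```text
clock: 16.15
position: [520.7, 140.5, 108.0]
ee_rot: [-0.124, 0.992, -0.0, -0.0]
contact_force: [-4.1, -0.6, 3.6]
gripper_width: -0.2
grasp_force: 2.5
```

Call:
{"op": "drive_tool", "data": {"targets": [[1,0,0,0.4,0],[1,0,0,0.8,0]]}}

```text
clock: 16.35
position: [520.7, 140.5, 107.2]
ee_rot: [-0.124, 0.992, -0.0, -0.0]
contact_force: [-3.6, -1.0, 4.2]
gripper_width: 0.2
grasp_force: 2.4
```

Call:
{"op": "drive_tool", "data": {"targets": [[1,0,0,0.4,0],[1,0,0,0.8,0]]}}

```text
clock: 16.55
position: [520.7, 140.5, 106.4]
ee_rot: [-0.124, 0.992, -0.0, -0.0]
contact_force: [-4.4, -1.1, 4.0]
gripper_width: -0.1
grasp_force: 2.4
```

Call:
{"op": "drive_tool", "data": {"targets": [[1,0,0,0.4,0],[1,0,0,0.8,0]]}}

```text
clock: 16.75
position: [520.7, 140.5, 105.6]
ee_rot: [-0.124, 0.992, -0.0, -0.0]
contact_force: [-3.7, -1.0, 3.9]
gripper_width: -0.0
grasp_force: 2.4
```

Call:
{"op": "drive_tool", "data": {"targets": [[1,0,0,0.4,0],[1,0,0,0.8,0]]}}

```text
clock: 16.95
position: [520.7, 140.5, 104.8]
ee_rot: [-0.124, 0.992, -0.0, -0.0]
contact_force: [-4.5, -0.4, 4.2]
gripper_width: 0.1
grasp_force: 2.4
```

Call:
{"op": "drive_tool", "data": {"targets": [[1,0,0,0.4,0],[1,0,0,0.8,0]]}}

```text
clock: 17.15
position: [520.8, 140.5, 104.1]
ee_rot: [-0.124, 0.992, 0.0, -0.0]
contact_force: [-4.2, -1.4, 3.7]
gripper_width: 0.0
grasp_force: 2.4
```

Call:
{"op": "drive_tool", "data": {"targets": [[1,0,0,0.4,0],[1,0,0,0.8,0]]}}

```text
clock: 17.35
position: [520.8, 140.5, 103.4]
ee_rot: [-0.124, 0.992, -0.0, 0.0]
contact_force: [-3.8, -1.2, 5.1]
gripper_width: 0.1
grasp_force: 2.4
```

Call:
{"op": "drive_tool", "data": {"targets": [[1,0,0,0.4,0],[1,0,0,0.8,0]]}}

```text
clock: 17.55
position: [521.2, 140.7, 102.7]
ee_rot: [-0.124, 0.992, 0.0, 0.001]
contact_force: [-3.0, -1.4, 4.8]
gripper_width: 0.1
grasp_force: 2.4
```

Call:
{"op": "drive_tool", "data": {"targets": [[1,0,0,0.4,0],[1,0,0,0.8,0]]}}

```text
clock: 17.75
position: [521.3, 140.8, 102.0]
ee_rot: [-0.124, 0.992, 0.0, 0.001]
contact_force: [-2.3, -1.2, 4.0]
gripper_width: 0.1
grasp_force: 2.4
```

Call:
{"op": "drive_tool", "data": {"targets": [[1,0,0,0.4,0],[1,0,0,0.8,0]]}}

```text
clock: 17.95
position: [521.4, 140.7, 101.5]
ee_rot: [-0.125, 0.992, 0.0, 0.001]
contact_force: [-3.5, -0.3, 7.8]
gripper_width: 0.3
grasp_force: 3.9
```

The force is rising. Slide was about 4.2 N, so the target is about 16 N. I'll use finer steps.

Call:
{"op": "drive_tool", "data": {"targets": [[1,0,0,0.2,0],[1,0,0,0.3,0],[1,0,0,0.3,0]]}}

```text
clock: 18.25
position: [521.3, 140.7, 101.4]
ee_rot: [-0.125, 0.992, 0.0, 0.001]
contact_force: [-4.1, -1.4, 8.1]
gripper_width: -0.2
grasp_force: 4.0
```

Call:
{"op": "drive_tool", "data": {"targets": [[1,0,0,0.2,0],[1,0,0,0.4,0],[1,0,0,0.4,0]]}}

```text
clock: 18.55
position: [521.4, 140.8, 101.3]
ee_rot: [-0.125, 0.992, 0.0, 0.001]
contact_force: [-4.4, -0.7, 9.6]
gripper_width: 0.1
grasp_force: 4.8
```

Call:
{"op": "drive_tool", "data": {"targets": [[1,0,0,0.3,0],[1,0,0,0.6,0],[1,0,0,0.8,0],[1,0,0,0.8,0]]}}

```text
clock: 18.95
position: [521.4, 140.7, 101.0]
ee_rot: [-0.125, 0.992, 0.0, 0.001]
contact_force: [-6.3, -1.1, 11.7]
gripper_width: 0.1
grasp_force: 6.4
```

Call:
{"op": "drive_tool", "data": {"targets": [[1,0,0,0.3,0],[1,0,0,0.6,0],[1,0,0,0.9,0],[1,0,0,0.9,0]]}}

```text
clock: 19.35
position: [521.7, 140.8, 100.7]
ee_rot: [-0.125, 0.992, 0.0, 0.001]
contact_force: [-5.8, -1.2, 15.1]
gripper_width: 0.0
grasp_force: 8.0
```

Call:
{"op": "drive_tool", "data": {"targets": [[1,0,0,0.3,0],[1,0,0,0.5,0],[1,0,0,0.5,0],[1,0,0,0.5,0],[1,0,0,0.5,0],[1,0,0,0.5,0],[1,0,0,0.5,0]]}}

```text
clock: 20.05
position: [521.9, 140.8, 100.6]
ee_rot: [-0.125, 0.992, 0.0, 0.002]
contact_force: [-6.3, -1.7, 16.7]
gripper_width: 0.1
grasp_force: 8.7
```

The push is 16.7 N, about 12.5 N above sliding, held for 0.6 s. Withdrawing.

Call:
{"op": "drive_tool", "data": {"targets": [[1,0,0,-3,0],[1,0,0,-8,0],[1,0,0,-16,0],[1,0,0,-26,0],[1,0,0,-36,0],[1,0,0,-46,0],[1,0,0,-60,0],[1,0,0,-85,0],[1,0,0,-120,0],[1,0,0,-150,0],[1,0,0,-150,0],[1,0,0,-150,0]]}}

```text
clock: 21.25
position: [522.2, 141.3, 250.3]
ee_rot: [-0.124, 0.992, 0.001, 0.003]
contact_force: [-0.4, 1.1, -0.7]
gripper_width: 0.0
grasp_force: 0.0
```

```bash
python3 -c "
from h import *
togo(521.2,140.5,175,14.3)
I=arm.get_image('scene')
a=I[130:310,130:370]
cv2.imwrite('pics/g5.png',cv2.resize(cv2.convertScaleAbs(a,alpha=2),(800,600),interpolation=2))"
```

```text
tool shift [ 1.6 -0.6 75.3] roll -0.0 | pos [522.2 141.3 250.3] xang -165.7 F [-0.4  1.1 -0.7] w 0.0 g 0.0 t 21.25
```

View pics/g5.png

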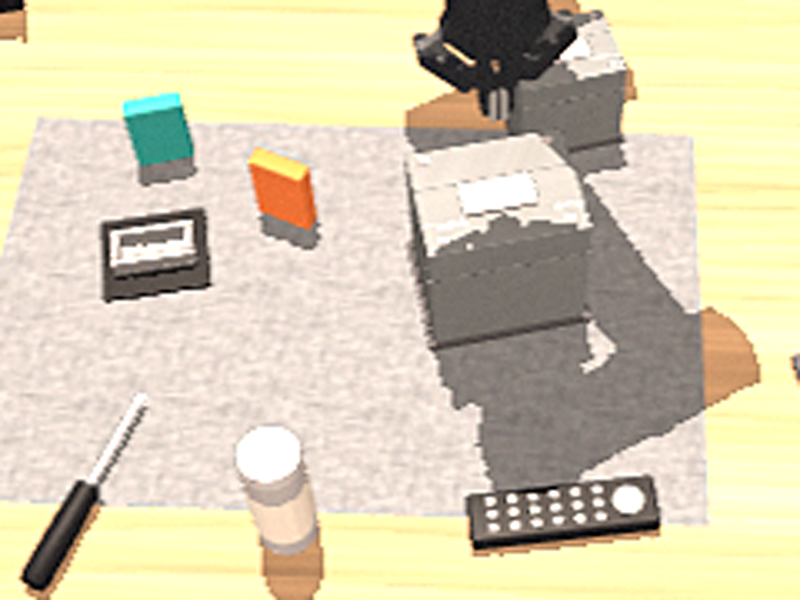

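The flap is shut flush at crop (497,193), the rack is empty, and the remote, can and screwdriver are where they were. Handing in.

```bash
python3 -c "
from bench import arm
print(arm.job_done())"
```

```text
the job is handed in; nothing more can be done
None
```

The job is handed in: the pack sits on the pad about 44 mm below the box's top, pressed with about 12.5 N more than it took to slide it for roughly 0.6 s, and the last picture shows the flap shut and the other things on the bench unmoved.

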